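Clear and pop a touch-latch lid in the parts store

TASK

A small parts bin has been left standing on one of the three touch-latch lids of the bench cabinet. Without picking it up, push the bin back until it stands wholly on the rear deck, off the lid; then press the front of that same lid down until its catch lets go, and take your fingers away so that the spring leaves it ajar. Leave the other two lids shut and the other things where they are.

Things in the scene. Friction and masses are not known exactly. Their poses are not given: they have to be found in the camera images.
- cabinet: Red steel bench cabinet, fixed, 310 x 400 mm. Origin on the bench under the middle lid's centre; x from front (robot side) to rear, y left, z up. Three equal aluminium lids side by side along y, 130 mm apart, tops 106 mm above the bench; behind their hinge line (x = 70 mm) a fixed rear deck, dark rubber, 105 mm above the bench, to x = 226 mm, where a lip 15 mm higher closes the back.
- bin: Blue plastic parts bin, loose, open-topped, walls 3 mm, 90 mm long (x) by 70 mm wide (y) by 50 mm high, about 0.2 kg with a few bolts. Origin at the centre of its underside. At the start it stands on lid_a, its x axis within 15 degrees of the cabinet's x axis.
- bin_corner0 (a point): front left lower corner of the parts bin, on its underside.
- bin_corner1 (a point): front right lower corner of the parts bin, on its underside.
- bin_corner2 (a point): rear left lower corner of the parts bin, on its underside.
- bin_corner3 (a point): rear right lower corner of the parts bin, on its underside.
- lid_a (a joint): Angle of the lid under the bin: 0 shut, positive as its front rises. 136 mm long, 118 wide, 8 thick, hinged at its rear, no handle. Its touch catch lets go after a press of about 8 N and 6 mm at the press point (-0.05 rad; firm stop at -0.055); a shorter press leaves it latched. On release the spring lifts it to about 0.37 rad, front edge 50 mm up. Once tripped the catch does not hold again.
- lid_a_press (a point): Point on the top face of lid_a where to press it: on its midline, 21 mm behind its front edge; moves with the lid. The catch lies under it; nearer the hinge the press needs more force. The bin's weight does not trip it.
- lid_a_hinge (a point): Point on the hinge line of lid_a at its middle, on the top face at the rear edge, 115 mm behind the press point.
- lid_b (a joint): Angle of a second lid, of the same make: 0 shut, positive open. To stay shut.
- lid_c (a joint): Angle of the third lid, of the same make: 0 shut, positive open. To stay shut.
- coupling: Steel pipe coupling, loose, a ring of 42 mm diameter and 45 mm height, standing on the rear deck behind lid_b. Origin at the centre of its underside.
- spare_bin: Another blue bin of the same make, loose on the bench to the right of the cabinet. Origin at the centre of its underside.
- driver: Screwdriver, loose on the bench to the left of the cabinet, lying along its x axis.
Not all that is in view belongs to the job. Leave any turquoise look-alike of the bin alone.

How it is judged:
On the way, in this order (a step that is already met when the one before it is completed fails the run):
1. the bin stands wholly on the rear deck, behind the hinge line, with the lid still shut (x of each of bin_corner0, bin_corner1, bin_corner2, bin_corner3 in the frame of cabinet above 0.069 m and height (world z) of bin between 0.095 and 0.112 m and angle between bin's own z axis and vertical below 0.1 rad and linear speed of bin below 0.02 m/s and value of joint lid_a between -0.03 and 0.05 rad), for 0.2 s.
2. the lid is pressed in (value of joint lid_a below -0.035 rad), for 0.03 s.
At the end, for the whole second after the job is handed in: lid_a rests ajar between 0.25 and 0.5 rad; all four lower corners of the bin are behind the hinge line (1 mm allowed) with the bin upright and at rest on the deck; lids b and c are shut (below 0.04 rad) (x of each of bin_corner0, bin_corner1, bin_corner2, bin_corner3 in the frame of cabinet above 0.069 m and height (world z) of bin between 0.095 and 0.112 m and angle between bin's own z axis and vertical below 0.1 rad and linear speed of bin below 0.02 m/s and value of joint each of lid_b, lid_c below 0.04 rad and value of joint lid_a between 0.25 and 0.5 rad and velocity of joint lid_a between -0.1 and 0.1 rad/s); the robot touches nothing.
It fails at once if the bin is lifted more than 15 mm (height (world z) of bin above 0.121 m).
It fails at once if the bin is tipped by more than 20 degrees or falls off the cabinet (angle between bin's own z axis and vertical above 0.35 rad or height (world z) of bin below 0.085 m).
It fails at once if another lid springs open (value of joint any of lid_b, lid_c above 0.06 rad).
It fails at once if the coupling, spare bin or screwdriver is moved by more than 25 mm (distance of any of coupling, spare_bin, driver from where it was at the start of the episode above 0.025 m).
It also fails if it takes over 40 s, if anything falls off the work surface, if the arm or the gripper's body presses on something with over 40 N, if the wrist force passes 120 N, or if a joint passes its speed limit or range.

ROBOT

A 6-joint arm with a two-finger parallel gripper is mounted at the origin on the work surface. World frame = base frame: x ahead of the robot, y to its left, z up, the work surface at z = 0. Lengths are in m, angles in rad, forces in N, time in s.
With the tool pointing down it reaches from about 0.3 to 0.875 m from the base axis. Payload 6.4 kg.
Tool frame: the origin (TCP) lies between the finger pads; the fingertips stand 22 mm ahead of it and the grasp point (between the pads) lies 3 mm ahead of it; z points along the fingers, y is the line along which they close (so a half turn about z gives the same grasp; the last joint's range is limited). The gripper opens to 85 mm and grips with 20 to 120 N. Pads are 22 mm wide; open, the fingers measure 114 mm over their backs; the gripper's body (76 mm by 85 mm) begins 54 mm behind the grasp point. The pads swing forward as they close: fully open they stand 13 mm farther back than shut.
Start: joints at [-1.407, 0.181, 1.607, -0, 1.354, -0.206], TCP at [0.208, -0.536, 0.253] pointing down, gripper open.
Joint ranges: [-2.99, 2.99], [-0.89, 2.07], [0.3, 2.58], [-1.14, 4.28], [0, 2.63], [-3.12, 3.12]. Speed limits (rad/s): [2.57, 2.57, 3.01, 3.14, 3.14, 3.14].

INTERFACE

Orientations are given as a unit quaternion [w, x, y, z].
In Python, from bench import ctrl, imaging, workorder gives the robot as it stands.
- The arm moves only by the shell command python3 -m pendant 'ROWS' [OPENING]. ROWS is JSON, a list of rows, each a list of 4 numbers: the shift along the tool's x, y, z in cm, then the turn about the tool's z in degrees. In form: [[dx, dy, dz, roll], ...]. A call has 1 to 12 rows; each row is the pose to reach, as a shift and turn from the pose commanded when the call began, along the tool's axes at that moment; what a row does not reach only later rows make up. A row lasts 1/12 s, in which the tool goes at most 41.7 mm and 7.16 degrees, less where a joint would pass 70% of its speed; a pose out of reach is approached as far as the arm can. A call with a gripper value outside its range is refused whole. OPENING is the opening, from 0 (shut) to 1 (fully open), set as the call begins (- or left out, the last holds). The fingers move at their own pace and stop on an object; the grip force is fixed at half the most. Time passes only in rows, so rows that repeat a pose let the fingers close. It gives the time, the measured TCP pose, the force, the opening and the grip force at its end, in the units of the state.
- ctrl.get_obs(): the state, without advancing time (a new reading comes with each control period).
- imaging.camera(name): name is "side" or "top" or "wrist"; returns the picture (384x512x3 uint8, red, green, blue); there is no depth.
- imaging.camera_info(name): a dict with "K" (3x3 intrinsics, pixels), "k1" (the pictures are not rectified: a ray, as slopes to the right and down, at radius r is drawn at 1 + k1 r^2 times it, then the intrinsics apply), "T" (4x4, takes a point from camera to world coordinates); the wrist camera has in their place "tool_from_camera" (4x4, takes a point from camera to tool coordinates, whose origin is the TCP and whose axes are the flange's). Camera axes: x right, y up, looking along -z (the intrinsics and any distortion apply to the point x, -y, -z); pixel columns grow to the right and rows downward; lengths in m; the calibration is good to about 2 mm. A picture is of the moment at which its call begins: read the wrist's pose just before it. camera_info takes no time and is no camera call.
- workorder.hand_in(): hands the job in; it is judged then, once.
The state is a dict: "time_s": time; "q": joint angles; "dq": joint speeds; "joint_efforts": joint torques, N m; "eef_pos": TCP position; "eef_rot": TCP orientation; "wrist_force": force on the tool from outside, world axes, zero at the start; "torque": the same for the moment, N m; "opening": opening from 0.0 (shut) to 1.0 (fully open); "grasp_force": force on a finger pad.
Only numpy, scipy, OpenCV 4.12 (cv2) and the standard library are available. Lean on these libraries where they do the work, as an engineer would, in place of code of your own. Each camera call takes 0.05 s, during which the arm holds its last target. There are 200 camera calls.

## Working session

There is one attempt and no reset: what is moved stays moved. The work goes in short steps, Python scripts to look and compute and a shell command to move; the robot and the scene stay as the last step left them, time stands still between calls to the robot, and variables do not carry over. Pictures are saved under pics/ and viewed, at most 10 in all, crops included, and the job is handed in when it is done.

```bash
mkdir -p pics; cat > h.py <<'E'
import numpy as np, cv2, json
from bench import ctrl, imaging
from scipy.spatial.transform import Rotation as R
def tool():
    o=ctrl.get_obs(); T=np.eye(4); w,x,y,z=o['eef_rot']; T[:3,:3]=R.from_quat([x,y,z,w]).as_matrix(); T[:3,3]=o['eef_pos']; return T
def camT(n,Tt=None):
    i=imaging.camera_info(n)
    return np.array(i['T']) if 'T' in i else Tt@np.array(i['tool_from_camera'])
def ray(n,uv,Tt=None):
    i=imaging.camera_info(n); D=np.array([i['k1'],0,0,0],float)
    s=cv2.undistortPoints(np.array([[uv]],float),np.array(i['K'],float),D)[0,0]
    T=camT(n,Tt); return T[:3,3],T[:3,:3]@np.array([s[0],-s[1],-1])
def onz(n,uv,z,Tt=None):
    c,d=ray(n,uv,Tt); return c+d*(z-c[2])/d[2]
def tri(a,b):
    (c1,d1),(c2,d2)=a,b
    s=np.linalg.lstsq(np.c_[d1,-d2],c2-c1,rcond=None)[0]
    p,q=c1+d1*s[0],c2+d2*s[1]; return (p+q)/2,np.linalg.norm(p-q)
def proj(n,p,Tt=None):
    i=imaging.camera_info(n); T=np.linalg.inv(camT(n,Tt)); q=T[:3,:3]@np.array(p)+T[:3,3]
    return cv2.projectPoints(np.array([[q[0],-q[1],-q[2]]],float),np.zeros(3),np.zeros(3),np.array(i['K'],float),np.array([i['k1'],0,0,0],float))[0][0,0]
def save(n,f,crop=None,k=1):
    im=imaging.camera(n)[:,:,::-1]; 
    if crop: a,b,c,d=crop; im=im[b:d,a:c]
    cv2.imwrite('pics/'+f,cv2.resize(im,None,fx=k,fy=k,interpolation=cv2.INTER_CUBIC))
E
python3 - <<'E'
from h import *
save('top','top.png',None,1.5);save('side','side.png',None,1.5)
print(ctrl.get_obs()); print(imaging.camera_info('top'),imaging.camera_info('side'))
E
```

```text
{'time_s': 0.1, 'q': array([-1.40730202e+00,  1.81506184e-01,  1.60788603e+00,  1.40989935e-05,
        1.35376121e+00, -2.06266444e-01]), 'dq': array([-0.0005348 , -0.00096581, -0.00294034, -0.00021748,  0.00264999,
        0.00032318]), 'joint_efforts': array([ 7.06129395e-04, -4.45874441e+01, -3.52239203e+01, -3.59929672e-04,
        4.09790329e-03, -7.27637001e-06]), 'eef_pos': array([ 0.20776534, -0.53567775,  0.25246264]), 'eef_rot': array([-7.80059084e-04,  9.82958229e-01,  1.83827397e-01,  2.35694443e-05]), 'wrist_force': array([-0.04559308,  0.74676919, -0.55092682]), 'torque': array([-0.02752599,  0.00291263,  0.01702198]), 'grasp_force': 0.0, 'opening': 1.0001496478218732}
{'K': array([[357.37432393,   0.        , 256.26892319],
       [  0.        , 357.37432393, 192.79911649],
       [  0.        ,   0.        ,   1.        ]]), 'k1': -0.0591918042019159, 'T': array([[ 0.01964819,  0.99750865, -0.06775286,  0.3831173 ],
       [-0.99979746,  0.01930746, -0.00568036, -0.02056253],
       [-0.00435807,  0.06785075,  0.99768596,  1.40926688],
       [ 0.        ,  0.        ,  0.        ,  1.        ]])} {'K': array([[358.33863746,   0.        , 258.5000021 ],
       [  0.        , 358.33863746, 190.95243036],
       [  0.        ,   0.        ,   1.        ]]), 'k1': -0.002133414805842333, 'T': array([[-0.72188902,  0.4151689 , -0.55363438, -0.12620206],
       [-0.69198923, -0.4270598 ,  0.58204023,  0.61104778],
       [ 0.00521002,  0.80327748,  0.59558219,  0.73617686],
       [ 0.        ,  0.        ,  0.        ,  1.        ]])}
```

View pics/top.png

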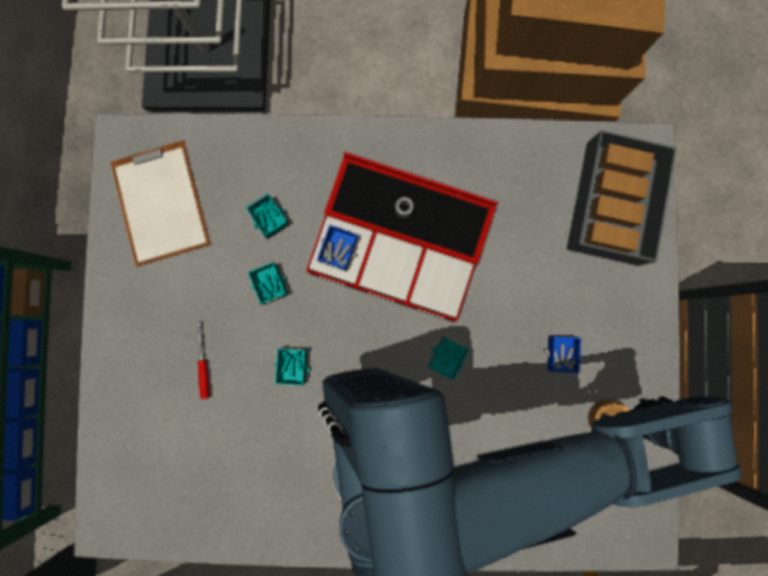

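View pics/side.png

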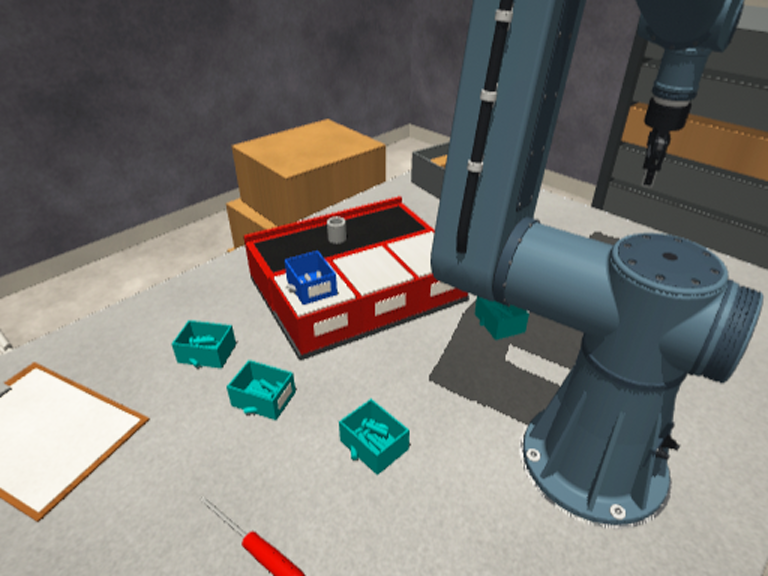

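The bin could be mistaken for any of these (top view, 768 px scale): the blue bin on the left lid at (340,248), the spare blue bin on the bench at (563,354), or the turquoise bins at (268,215), (269,284), (292,366) and (449,357). I choose (340,248), because it is blue and stands on a lid. The coupling is at (404,206) on the deck behind the middle lid. I'll check with a close crop.

```bash
python3 - <<'E'
from h import *
save('top','topc.png',(200,97,335,217),5)
save('side','sidec.png',(160,125,310,240),5)
E
```

```text
(no output)
```

View pics/topc.png

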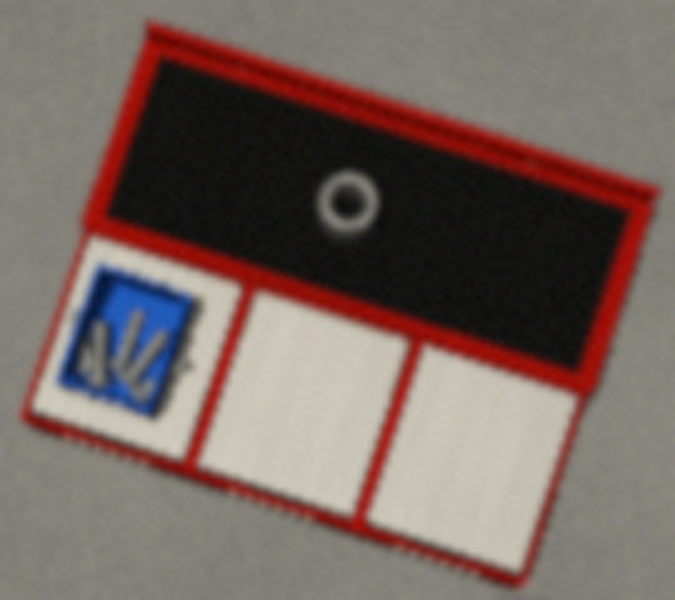

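View pics/sidec.png

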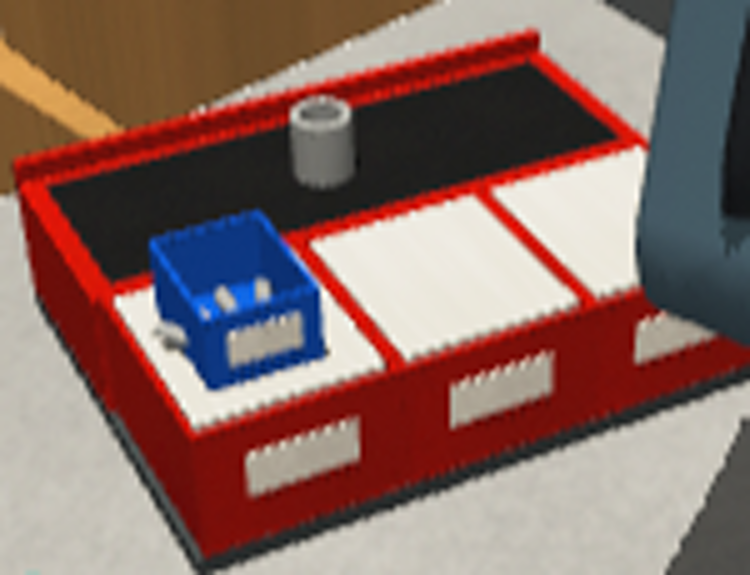

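The crops confirm the blue bin with bolts on the left lid, shut and turned close to the cabinet's axis. I'll triangulate matching corners in the two views.

```bash
python3 - <<'E'
from h import *
t=lambda u,v:ray('top',(u/5-.4+200,v/5-.4+97)); s=lambda u,v:ray('side',(u/5-.4+160,v/5-.4+125))
P=dict(lidFL=((28,412),(195,430)),lidFR=((188,462),(383,368)),lidRL=((90,235),(115,295)),lbRL=((252,290),(310,243)),lbFR=((357,517),(580,303)),lbFL=((197,467),(405,360)),
 bRL=((100,268),(150,240)),bRR=((200,300),(262,212)),bFR=((158,418),(322,292)),bFL=((58,385),(210,322)), deckRR=((628,210),(617,135)),deckRL=((163,58),(52,188)),coup=((348,202),(322,108)))
for k,(a,b) in P.items():
    p,e=tri(t(*a),s(*b)); print(k,p.round(4),round(e,4))
for k in ['bFL','bFR','bRL','bRR']: print(k,onz('top',(P[k][0][0]/5+199.6,P[k][0][1]/5+96.6),.156).round(4),onz('side',(P[k][1][0]/5+159.6,P[k][1][1]/5+124.6),.156).round(4))
for uv in [(213,388),(325,352)]: print(onz('side',(uv[0]/5+159.6,uv[1]/5+124.6),.106).round(4))
# fit the cabinet in-plane pose from top view: local coords
L=[((28,412),(-.066,.189)),((188,462),(-.066,.071)),((90,235),(.07,.189)),((240,285),(.07,.071)),((252,290),(.07,.059)),((412,340),(.07,-.059)),((357,517),(-.066,-.059)),((197,467),(-.066,.059)),((370,520),(-.066,-.071)),((522,573),(-.066,-.189)),((580,395),(.07,-.189))]
A=np.array([l for _,l in L]);
B=np.array([onz('top',(u/5+199.6,v/5+96.6),.106)[:2] for (u,v),_ in L])
a=A@[1,1j];b=B@[1,1j];am,bm=a.mean(),b.mean()
c=np.vdot(a-am,b-bm);th=np.angle(c);o=bm-np.exp(1j*th)*am
print('yaw',np.degrees(th),'scale',abs(c)/np.vdot(a-am,a-am).real,'orig',o,np.abs(b-o-np.exp(1j*th)*a).round(4))
w=lambda x,y:o+np.exp(1j*th)*(x+1j*y)
for k in ['bFL','bFR','bRL','bRR','coup']:
    p,_=tri(t(*P[k][0]),s(*P[k][1])); q=(complex(p[0],p[1])-o)*np.exp(-1j*th); print(k,'cab',np.round(q,4))
E
```

```text
lidFL [0.5181 0.1746 0.104 ] 0.0027
lidFR [0.486  0.0585 0.0997] 0.0036
lidRL [0.6493 0.1316 0.1084] 0.0041
lbRL [0.6101 0.0107 0.1067] 0.0056
lbFR [ 0.4469 -0.0673  0.1011] 0.0008
lbFL [0.4802 0.0498 0.1041] 0.0016
bRL [0.6174 0.1199 0.1572] 0.0009
bRR [0.5977 0.0499 0.1529] 0.0044
bFR [0.5131 0.0777 0.15  ] 0.0041
bFL [0.5324 0.1464 0.1555] 0.0023
deckRR [ 0.6621 -0.2989  0.0397] 0.0753
deckRL [0.7861 0.0819 0.1026] 0.0032
coup [ 0.6677 -0.0564  0.1538] 0.0023
bFL [0.5331 0.1471 0.156 ] [0.5309 0.1461 0.156 ]
bFR [0.511  0.0758 0.156 ] [0.5082 0.0844 0.156 ]
bRL [0.6173 0.1197 0.156 ] [0.6193 0.1192 0.156 ]
bRR [0.5956 0.0481 0.156 ] [0.5957 0.0542 0.156 ]
[0.5368 0.1448 0.106 ]
[0.5166 0.0781 0.106 ]
yaw -16.85373373382976 scale 1.007556963880511 orig (0.5273786367189137-0.027193586343645156j) [0.0025 0.0031 0.002  0.0015 0.0038 0.0017 0.003  0.0019 0.0012 0.0017
 0.0014]
bFL cab (-0.0455+0.1676j)
bFR cab (-0.0441+0.0963j)
bRL cab (0.0435+0.1669j)
bRR cab (0.0449+0.0942j)
coup cab (0.1428+0.0127j)
```

Cabinet yaw is −16.9° with its origin at about (0.527, −0.027). The bin is aligned with the cabinet, its front wall at cabinet x ≈ −0.045 and y ≈ 0.131. I'll move high above a point in front of the bin, turn the tool +38° and half-open the fingers so they make two contacts.

```bash
python3 -m pendant '[[4,-4,0,7],[7,-7,0,14],[10,-10,0,21],[13,-13,0,28],[16,-16,0,35],[19,-19.5,0,38],[22,-23,0,38],[25,-26,0,38],[28,-29,0,38],[31,-32,0,38],[34,-35,0,38],[36,-37,0,38]]' 0.45
cat >> h.py <<'E'
TH=np.radians(-16.85);O=np.array([.5274,-.0272])
def cab():
    T=tool();d=T[:2,3]-O;c,s=np.cos(TH),np.sin(TH)
    print('cab x,y',(c*d[0]+s*d[1]).round(4),(-s*d[0]+c*d[1]).round(4),'z',T[2,3].round(4),'toolx yaw',np.degrees(np.arctan2(T[1,0],T[0,0])).round(2)); return T
def need(x,y,z):
    T=cab();c,s=np.cos(TH),np.sin(TH);w=np.array([O[0]+c*x-s*y,O[1]+s*x+c*y,z]);print('need cm',(T[:3,:3].T@(w-T[:3,3])*100).round(2))
E
python3 -c "
from h import *
need(-.085,.131,.25)"
```

```text
time_s: 1.2
eef_pos: [0.4028, -0.0754, 0.2536]
eef_rot: [0.0, 0.989, -0.146, 0.0]
wrist_force: [0.8, 0.3, -0.3]
opening: 0.452
grasp_force: 0.0
cab x,y -0.1052 -0.0822 z 0.2536 toolx yaw -16.83
need cm [  2.03 -21.32   0.35]
```

```bash
python3 -m pendant '[[0,-3.5,0,0],[0,-7,0,0],[0,-10.5,0,0],[0.5,-14,0,0],[0,-17.5,0,0],[-1,-20,0,0],[-1,-21.3,0,0],[-1,-21.3,0,0],[-1,-21.3,0,0]]'
python3 - <<'E'
from h import *
need(-.115,.131,.25); T=tool(); np.save('T1.npy',T); save('wrist','w1.png',None,1.5)
for z,pts in ((.156,[(-.045,.166),(-.045,.096)]),(.106,[(-.066,.189),(-.066,.071)])):
  for x,y in pts:
    c,s=np.cos(TH),np.sin(TH); print(z,x,y,proj('wrist',[O[0]+c*x-s*y,O[1]+s*x+c*y,z],T)*1.5)
E
```

```text
time_s: 1.95
eef_pos: [0.4544, 0.1297, 0.2531]
eef_rot: [0.0, 0.989, -0.145, -0.0]
wrist_force: [-0.6, 0.2, -0.3]
opening: 0.454
grasp_force: 0.0
cab x,y -0.1154 0.129 z 0.2531 toolx yaw -16.7
need cm [ 0.04 -0.2   0.31]
0.156 -0.045 0.166 [308.91745058 160.46478561]
0.156 -0.045 0.096 [453.37389689 160.88085274]
0.106 -0.066 0.189 [286.0556075  194.09656307]
0.106 -0.066 0.071 [479.9905375  194.68125977]
```

View pics/w1.png

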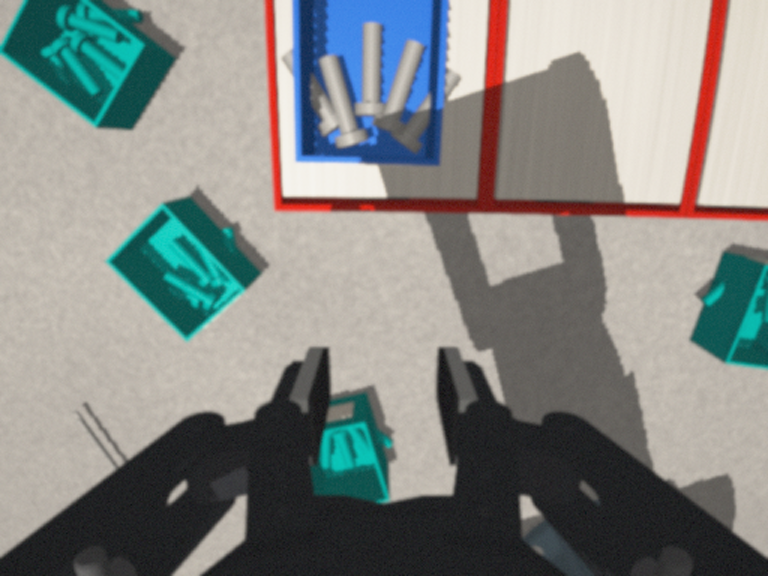

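The front rim of the bin lies at (298,160)–(438,163), about 6 mm left of the estimate (y ≈ 0.136). The lid front edge is where predicted, with the cabinet turned about 1° more. I'll correct y and roll, then lower the fingers in front of the bin.

```bash
python3 -m pendant '[[0,-0.7,2,1],[0,-0.7,5,1],[0,-0.7,8,1],[0,-0.7,10.5,1],[0,-0.7,11.5,1],[0,-0.7,11.5,1],[1,-0.7,11.5,1],[2,-0.7,11.5,1],[3,-0.7,11.5,1],[4,-0.7,11.5,1],[4,-0.7,11.5,1]]'
python3 - <<'E'
from h import *
cab();save('side','s2.png',(150,110,330,245),4)
E
```

```text
time_s: 2.92
eef_pos: [0.4982, 0.1236, 0.1398]
eef_rot: [-0.0, 0.988, -0.155, 0.002]
wrist_force: [0.5, -0.1, -0.0]
opening: 0.449
grasp_force: 0.0
cab x,y -0.0717 0.1359 z 0.1398 toolx yaw -17.87
```

View pics/s2.png

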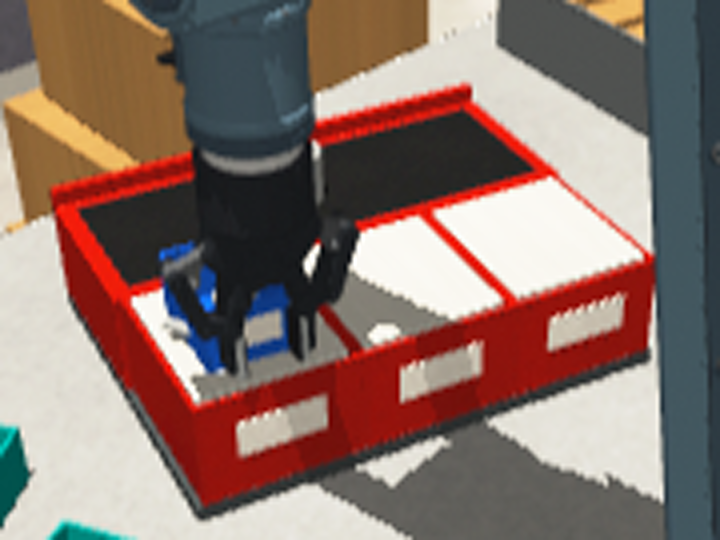

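The fingertips at (237,370) and (303,355) straddle the front wall of the bin, just above the lid. I'll push now.

```bash
python3 -m pendant '[[0.7,0,0,0],[1.3,0,0,0],[2,0,0,0],[3,0,0,0],[4,0,0,0],[5,0,0,0],[6,0,0,0],[7,0,0,0],[8,0,0,0],[9,0,0,0],[9.7,0,0,0],[10,0,0,0]]'; python3 -c "
from h import *
cab()"
```

```text
time_s: 3.97
eef_pos: [0.5913, 0.0934, 0.1385]
eef_rot: [-0.0, 0.988, -0.155, 0.0]
wrist_force: [-3.2, 1.9, 2.6]
opening: 0.446
grasp_force: 1.3
cab x,y 0.0262 0.134 z 0.1385 toolx yaw -17.84
```

```bash
python3 -m pendant '[[0.7,0,0,0],[1.5,0,0,0],[2.3,0,0,0],[3.1,0,0,0],[3.9,0,0,0],[4.5,0,0,0],[4.9,0,0,0],[5.1,0,0,0],[5.1,0,0,0]]'; python3 -m pendant '[[-1,0,0,0],[-3,0,0,0],[-6,0,0,0],[-9.5,0,-1,0],[-11,0,-4,0],[-13,0,-8,0],[-14,0,-10,0],[-14,0,-10,0]]'; python3 - <<'E'
from h import *
np.save('T2.npy',cab());save('wrist','w2.png',None,1.5)
save('top','t2.png',(200,97,335,217),5)
E
```

```text
time_s: 4.72
eef_pos: [0.6392, 0.0781, 0.1383]
eef_rot: [0.0, 0.988, -0.155, 0.0]
wrist_force: [-0.7, 0.1, -0.1]
opening: 0.454
grasp_force: 0.0
time_s: 5.38
eef_pos: [0.5065, 0.1222, 0.2444]
eef_rot: [-0.001, 0.988, -0.154, 0.005]
wrist_force: [1.4, -0.6, 0.2]
opening: 0.45
grasp_force: 0.0
cab x,y -0.0633 0.1369 z 0.2444 toolx yaw -17.72
```

View pics/w2.png

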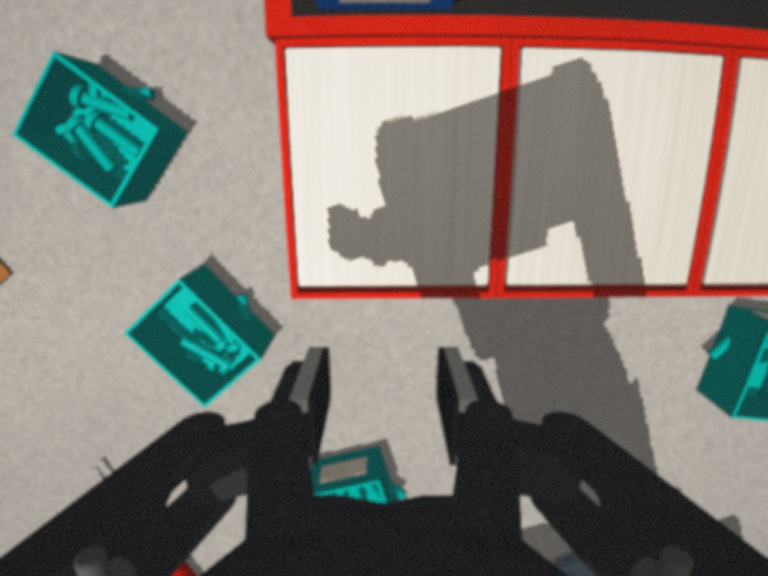

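The bin stands on the deck, aligned, its front foot at about (318–450,10), well behind the lid's rear edge at row 47. The lid is clear and shut, with corners at (298,288), (492,288), (285,47) and (502,47). I'll compute the margins and the press point.

```bash
python3 - <<'E'
from h import *
T=np.load('T2.npy')
w=lambda u,v,z=.106:onz('wrist',(u/1.5-.17,v/1.5-.17),z,T)[:2]
FL,FR,RL,RR=w(298,288),w(492,288),w(285,47),w(502,47)
F,B=(FL+FR)/2,(RL+RR)/2
ax=(B-F)/np.linalg.norm(B-F);print('len',np.linalg.norm(B-F),np.linalg.norm(FL-FR),np.linalg.norm(RL-RR),'yaw',np.degrees(np.arctan2(ax[1],ax[0])))
P=F+ax*.021;P2=B-ax*.115
print('press',P,P2, 'bin front beyond hinge',[(w(u,10,.105)-B)@ax for u in(320,448)])
Pm=(P+P2)/2;print('need cm',(T[:3,:3].T@(np.r_[Pm,.20]-T[:3,3])*100).round(2))
E
```

```text
len 0.13803241353025839 0.12150342821826872 0.11876563797664515 yaw -16.971775940707026
press [0.51897077 0.11225185] [0.52091467 0.11165859] bin front beyond hinge [np.float64(0.01914936499775761), np.float64(0.018196623129699177)]
need cm [1.55 0.58 4.45]
```

View pics/t2.png

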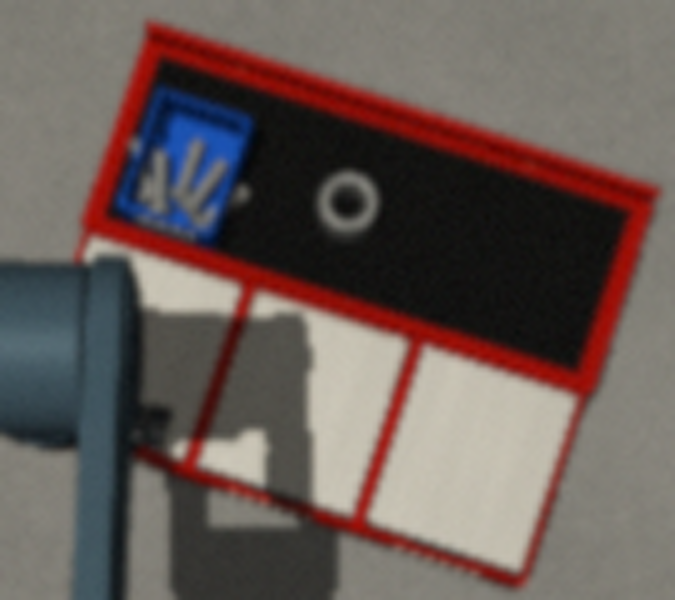

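The top view shows the bin wholly on the dark deck, 18 mm behind the hinge, with the coupling untouched. Next I shut the fingers and come down over the press point.

```bash
python3 -m pendant '[[0.5,0.2,0,0],[1,0.4,0,0],[1.5,0.6,0,0],[1.5,0.6,1,0],[1.5,0.6,3,0],[1.5,0.6,6,0],[1.5,0.6,8.5,0],[1.5,0.6,10,0],[1.5,0.6,10,0],[1.5,0.6,10,0]]' 0; python3 -c "
from h import *
T=cab();print((T[:3,:3].T@(np.array([.520,.112,.128])-T[:3,3])*100).round(2))"
```

```text
time_s: 6.32
eef_pos: [0.5169, 0.1106, 0.1365]
eef_rot: [0.0, 0.988, -0.155, -0.002]
wrist_force: [0.5, -0.3, 0.7]
opening: 0.001
grasp_force: 0.0
cab x,y -0.05 0.1289 z 0.1365 toolx yaw -17.84
[ 0.26 -0.23  0.85]
```

```bash
python3 -m pendant '[[0.2,-0.2,0.2,0],[0.2,-0.2,0.5,0],[0.2,-0.2,0.8,0],[0.2,-0.2,1,0],[0.2,-0.2,1.2,0],[0.2,-0.2,1.2,0]]'
```

```text
time_s: 6.82
eef_pos: [0.5208, 0.1121, 0.127]
eef_rot: [-0.0, 0.988, -0.155, 0.001]
wrist_force: [-1.5, 0.2, 5.6]
opening: 0.004
grasp_force: 2.7
```

```bash
python3 -m pendant '[[0,0,0.15,0],[0,0,0.3,0],[0,0,0.4,0],[0,0,0.4,0]]'
```

```text
time_s: 7.15
eef_pos: [0.5209, 0.1122, 0.1236]
eef_rot: [-0.0, 0.988, -0.155, 0.001]
wrist_force: [-2.0, 0.0, 7.4]
opening: -0.001
grasp_force: 4.1
```

```bash
python3 -m pendant '[[0,0,0.1,0],[0,0,0.2,0],[0,0,0.3,0],[0,0,0.3,0]]'
```

```text
time_s: 7.48
eef_pos: [0.521, 0.1122, 0.1217]
eef_rot: [0.0, 0.988, -0.155, 0.001]
wrist_force: [-6.6, -0.4, 16.6]
opening: -0.001
grasp_force: 8.7
```

The force rose sharply from 7 to 17 N, so the lid is at its firm stop. Now I withdraw up and back.

```bash
python3 -m pendant '[[0,0,0.05,0],[0,0,0.05,0],[0,0,-1,0],[-1,0,-3,0],[-3,0,-6,0],[-5,0,-9,0],[-8,0,-12,0],[-10,0,-14,0],[-10,0,-14,0],[-10,0,-14,0],[-10,0,-14,0],[-10,0,-14,0]]'; python3 - <<'E'
from h import *
cab();save('side','s3.png',(150,90,330,225),4)
E
```

```text
time_s: 8.48
eef_pos: [0.4251, 0.1424, 0.258]
eef_rot: [0.0, 0.988, -0.155, -0.001]
wrist_force: [0.2, -0.6, -0.4]
opening: -0.001
grasp_force: 0.0
cab x,y -0.1471 0.1326 z 0.258 toolx yaw -17.84
```

View pics/s3.png

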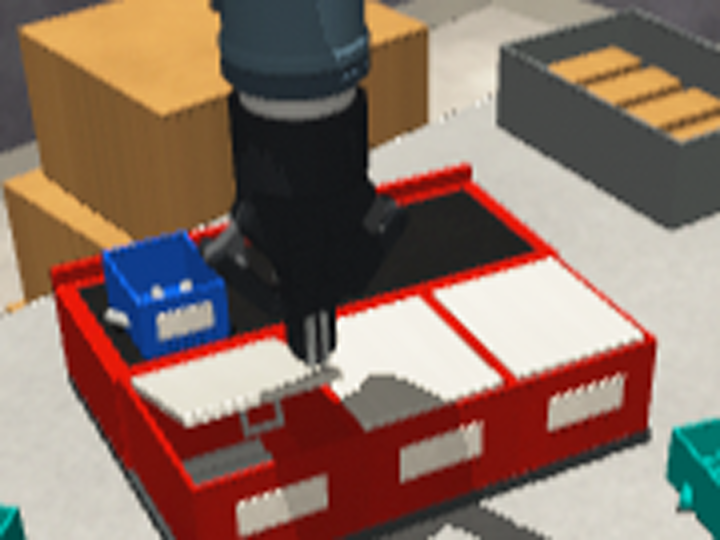

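Lid a stands ajar, with its front edge at (190,425)–(340,375). The bin is on the deck at (165,300), the other lids are shut, and the fingers are clear. I'll let it settle and hand in.

```bash
python3 -m pendant '[[0,0,-2,0],[0,0,-2,0],[0,0,-2,0],[0,0,-2,0],[0,0,-2,0],[0,0,-2,0],[0,0,-2,0],[0,0,-2,0]]'; python3 -c "
from bench import workorder
print(workorder.hand_in())"
```

```text
time_s: 9.2
eef_pos: [0.425, 0.1427, 0.2789]
eef_rot: [0.0, 0.988, -0.155, -0.0]
wrist_force: [-0.4, 0.6, -0.7]
opening: -0.001
grasp_force: 0.0
the job is handed in; nothing more can be done
None
```

I pushed the bin onto the rear deck, about 18 mm behind the hinge, then pressed and released lid_a, which stands ajar with the other two lids shut; the job is handed in, but no verdict came back.

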